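# Click the reference cell into the photometer cell holder

## Task

Take the blue-capped reference cell out of its parking stand and push it, foot down, into the square bore of the aluminium cell holder until the sprung ball in the bore wall clicks into its groove and the cell stays down by itself against the ejector spring. How deep the ball sits is not visible, so push by feel and stop at the bottom: steady and gentle, no ramming. Leave the white-capped cell in the stand and the timer and specimen cup where they are.

Things in the scene. Friction and masses are not known exactly. Their poses are not given: they have to be found in the camera images.
- blue_cell_center (a point): Centre (42.5 mm above the foot) of the loose blue-capped reference cell: a square bar 20 x 20 mm, 85 mm tall, 48 to 75 g, standing upright; x and y square to its sides, z up. The blue cap is the top 21 mm, as wide as the rest; grip it there, for when home only the top 41 to 61 mm stand out of the holder, and 37 mm at the deepest push.
- white_cell_center (a point): Centre (42.5 mm above the foot) of the white-capped cell, same shape and size as the blue one, standing in the other pocket of the stand; not to be moved.
- stand: Grey plastic parking stand, fixed, 52 x 150 x 20 mm, origin at the centre of its underside. Two square pockets 24 mm wide and 12 mm deep, 45 mm either side of the centre along its y axis; each holds one cell with its foot 8 mm above the bench (which cell is in which pocket varies).
- holder_mouth (a point): Centre of the bore's mouth in the holder's top face, 60 mm above the bench; x, y square to the bore's sides, z up. The bore is square, 21.2 mm wide. Inside are a sprung ball in the +x wall and, below, a sprung ejector foot, both on one height adjuster set anywhere within 20 mm, not measured or visible. The cell's foot meets the ball 10 to 31 mm down.
- ejector (a joint): How far the ejector is pushed down (m): 0 with nothing on it, 0.007 where the buffer begins. Let go after the click, the cell springs up until the ball holds it by the groove (foot 24 to 44 mm below the mouth, joint at about 0.006). If the ball has not clicked the cell stands higher and this stays under 0.004.
- holder: Fixed cell holder: aluminium block 56 x 56 mm on a dark base 100 x 92 mm; origin at the centre of its underside. Riding over the ball takes 6 to 10 N; some 10 mm on the ball snaps into the groove and pulls the cell down; 1 mm lower a stiff rubber buffer stops it, rising 7 N per mm (3 mm, then hard). 15 N is ample; contact over 30 N between cell and holder is ramming.
- blue_cell: The same blue-capped cell; origin at the centre of its foot's underside. Clear body on a dark foot whose bottom edge is chamfered 3.5 mm. From 8 to 20 mm above the bottom a 3 mm deep groove runs round all four sides, so the cell may go in any of the four ways round.
- white_cell: The white-capped cell; origin at the centre of its foot's underside.
- timer: Loose white bench timer, 58 x 72 x 18 mm, lying on the bench; origin at the centre of its underside. Leave alone.
- specimen_cup: Loose specimen cup with a red lid, 48 mm across, 50 mm tall; origin at the centre of its underside. Leave alone.

How it is judged:
By the outcome, as a careful person would: the job done as asked, in the order asked, and still so for the second after the job is handed in, with the robot touching nothing.
It also fails if it takes over 50 s, if anything falls off the work surface, if the arm or the gripper's body presses on something with over 40 N, if the wrist force passes 120 N, or if a joint passes its speed limit or range.

## Robot

A 6-joint arm with a two-finger parallel gripper is mounted at the origin on a cart in front of the work surface, level with it; the furniture and walls round the work are solid. World frame = base frame: x ahead of the robot, y to its left, z up, the work surface at z = 0. Lengths are in mm, angles in rad, forces in N, time in s.
With the tool pointing down it reaches from about 425 to 950 mm from the base axis. Payload 14.7 kg.
Tool frame: the origin (TCP) lies midway between the tips of the shut fingers; the grasp point (between the pads) lies 19 mm behind it; z points along the fingers, y is the line along which they close (so a half turn about z gives the same grasp; the last joint's range is limited). The gripper opens to 85 mm and grips with 20 to 120 N. Pads are 22 mm wide; open, the fingers measure 114 mm over their backs; the gripper's body (76 mm by 85 mm) begins 54 mm behind the grasp point. The pads swing forward as they close: fully open they stand 13 mm farther back than shut.
Start: joints at [-1.327, 0.48, 1.596, -0, 1.065, -0.047], TCP at [186.383, -622.698, 192.397] pointing down, gripper open.
Joint ranges: [-2.75, 2.75], [-0.82, 2.05], [0.23, 2.67], [-1.56, 4.7], [0.09, 2.69], [-2.92, 2.92]. Speed limits (rad/s): [1.89, 1.89, 2.39, 3.01, 3.01, 3.01].

## Interface

Orientations are given as [roll, pitch, yaw] about the fixed x, y, z axes, in that order (R = Rz(yaw) Ry(pitch) Rx(roll)).
In Python, from workcell import r gives the robot as it stands.
- The arm moves only by the tool servo_tool, never from a script. Its argument "moves" is text: rows parted by semicolons, each of 4 numbers parted by spaces: the shift along the tool's x, y, z scaled (see below), then the turn about the tool's z scaled (see below). A call has 1 to 12 rows; each row is the pose to reach, as a shift and turn from the pose commanded when the call began, along the tool's axes at that moment; what a row does not reach only later rows make up. The controller multiplies each number of a shift by 150 mm and each number of a turn by 45 degrees. A row lasts 1/12 s, in which the tool goes at most 41.7 mm and 7.16 degrees, less where a joint would pass 70% of its speed; a pose out of reach is approached as far as the arm can. A call with a number of a shift or a turn outside -1 to 1 is refused whole. A call with a gripper value outside its range is refused whole. "fingers" is the opening, from -1 (shut) to 1 (fully open), so that 0 is half open, set as the call begins (left out, the last holds). The fingers move at their own pace and stop on an object; "newtons" is the grip in N (left out, the last holds). Time passes only in rows, so rows that repeat a pose let the fingers close. It gives the time, the measured TCP pose, the force, the opening and the grip force at its end, in the units of the state.
- r.get_state(): the state, without advancing time (a new reading comes with each control period).
- r.grab_frame(name): name is "side" or "top"; returns (picture, depth): 420x560x3 uint8, red, green, blue; 420x560 float32, mm along the optical axis (not along the pixel's ray), 0 where there is no reading.
- r.camera_params(name): a dict with "fx", "fy", "cx", "cy" (pixels), "rvec" (rotation vector, rad) and "tvec" (3), from world to camera coordinates, as OpenCV has them. Camera axes: x right, y down, z forward; pixel columns grow to the right and rows downward; lengths in mm; the calibration is good to about 2 mm. A picture is of the moment at which its call begins. camera_params takes no time and is no camera call.
- r.hand_in(): hands the job in; it is judged then, once.
The state is a dict: "clock": time; "qpos": joint angles; "qvel": joint speeds; "effort": joint torques, N m; "ee_pos": TCP position; "orientation": TCP orientation; "ft_force": force on the tool from outside, world axes, zero at the start; "ft_torque": the same for the moment, N m; "opening": opening from 0.0 (shut) to 1.0 (fully open); "gripper_force": force on a finger pad.
Only numpy, scipy, OpenCV 4.12 (cv2) and the standard library are available. Lean on these libraries where they do the work, as an engineer would, in place of code of your own. Each camera call takes 0.05 s, during which the arm holds its last target. There are 200 camera calls.

## Working session

There is one attempt and no reset: what is moved stays moved. The work goes in short steps, Python scripts to look and compute and a tool call to move; the robot and the scene stay as the last step left them, time stands still between calls to the robot, and variables do not carry over. Pictures are saved under pics/ and viewed, at most 10 in all, crops included, and the job is handed in when it is done.

Besides the shell and the picture viewer there is one more tool, called after "Request:" by a JSON object that holds its "api" and its "payload", one argument or row to a line. servo_tool: Moves the arm, as the interface text tells. Shifts and turns lie within -1 to 1; 1 stands for 150 mm of shift or 45 degrees of turn. Its arguments: {"type":"object","properties":{"moves":{"type":"string"},"fingers":{"type":"number"},"newtons":{"type":"number"}},"required":["moves"]}

```bash
mkdir -p pics; cat > h.py <<'E'
import numpy as np, cv2
from workcell import r
def grab(n):
    im,d=r.grab_frame(n); return im.copy(),d.copy()
def world(n,d):
    p=r.camera_params(n);R=cv2.Rodrigues(np.array(p['rvec'],float))[0];t=np.array(p['tvec'],float).ravel()
    v,u=np.indices(d.shape)
    c=np.stack([(u-p['cx'])/p['fx']*d,(v-p['cy'])/p['fy']*d,d],-1)
    return (c-t)@R
E
python3 - <<'E'
from h import *
for n in('top','side'):
    im,d=grab(n);cv2.imwrite(f'pics/{n}0.png',im[:,:,::-1]);np.savez(f'{n}0.npz',im=im,d=d)
    p=r.camera_params(n);R=cv2.Rodrigues(np.array(p['rvec'],float))[0];print(n,-R.T@np.array(p['tvec']).ravel(),p['fx'])
print(r.get_state())
E
```

```text
top [ 419.90444818  -80.33309275 1059.90158086] 461.655874556076
side [157.14821585 751.11210593 439.5087743 ] 430.0886370199094
{'clock': 0.1, 'qpos': array([-1.32654581e+00,  4.80760928e-01,  1.59679311e+00,  1.93032966e-05,
        1.06510614e+00, -4.66229624e-02]), 'qvel': array([-0.00089421, -0.00320525, -0.000885  , -0.00050469,  0.0003988 ,
       -0.00073889]), 'effort': array([ 1.70964489e-03, -9.52258801e+01, -4.31039178e+01,  1.72365333e-05,
        5.25801282e-03,  3.28777696e-05]), 'ee_pos': array([ 186.32819764, -622.30226192,  191.84852813]), 'orientation': array([-3.14052708e+00, -6.66121126e-05,  2.90864080e-01]), 'ft_force': array([-0.48250877, -0.8093399 ,  0.19285143]), 'ft_torque': array([ 0.03400662, -0.02604804,  0.00400913]), 'gripper_force': 0.0, 'opening': 1.000273428394685}
```

View pics/top0.png

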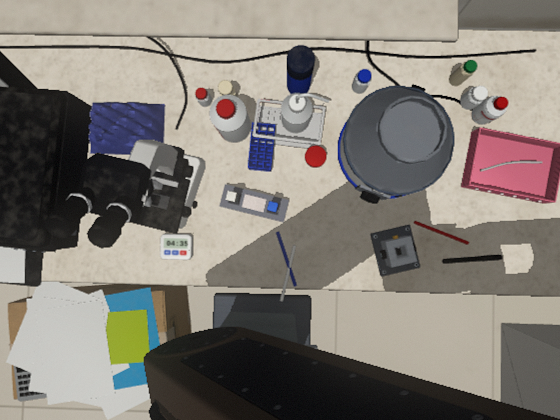

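View pics/side0.png

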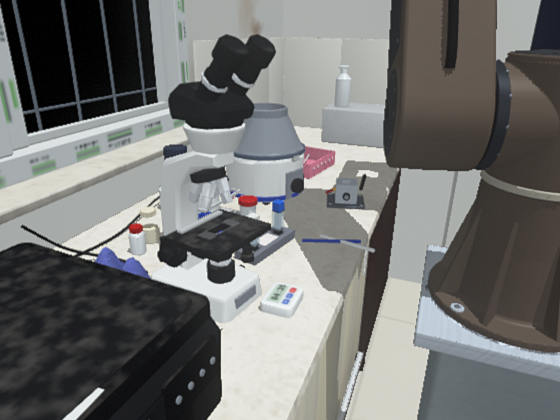

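The top view shows the stand at about (255,202), with the white cap at (232,197) and the blue cap at (273,206). The holder is at (396,249), the timer at (177,246) and the cup's red lid at (316,156). The side view shows the blue cap at (279,205) and the holder at (347,193).

```bash
cat > m.py <<'E'
from h import *
z=np.load('top0.npz');im,d=z['im'],z['d'];W=world('top',d)
def rect(box,lo,hi,name,extra=None):
    u0,u1,v0,v1=box;m=np.zeros(d.shape,bool);m[v0:v1,u0:u1]=1
    m&=(W[...,2]>lo)&(W[...,2]<hi)&(d>0)
    if extra is not None:m&=extra
    n,l,s,c=cv2.connectedComponentsWithStats(m.astype(np.uint8));m=l==1+np.argmax(s[1:,4])
    P=W[m];q=cv2.minAreaRect(P[:,:2].astype(np.float32));print(name,m.sum(),'z',np.median(P[:,2]),'rect',q,'mean',P.mean(0))
b=im.astype(int)
rect((255,295,185,225),80,105,'blue')
rect((215,248,180,215),80,105,'white')
rect((210,300,175,225),12,30,'stand')
rect((365,430,215,285),50,70,'holdertop')
rect((365,430,215,285),4,30,'holderbase')
rect((150,205,225,270),10,30,'timer')
rect((295,335,140,175),35,70,'cup')
print('bench',np.median(W[215:235,320:350,2]))
# neighbours: heights around
for n,bx in (('near stand',(200,310,120,190)),('near holder',(355,440,180,290))):
    u0,u1,v0,v1=bx;print(n,np.round(W[v0:v1:10,u0:u1:10,2]).astype(int).tolist())
E
python3 m.py
python3 - <<'E'
import cv2,numpy as np
im=np.load('top0.npz')['im'][:,:,::-1]
a=cv2.resize(im[170:235,205:305],None,fx=5.5,fy=5.5,interpolation=2)[:,:400*2];b=cv2.resize(im[215:285,360:435],None,fx=5,fy=5,interpolation=2)
h=300;f=lambda x:cv2.resize(x,(390,300))
cv2.imwrite('pics/crop1.png',np.hstack([f(a),f(b)]))
E
```

```text
blue 91 z 93.85033398656086 rect ((463.249755859375, -51.603981018066406), (19.7807559967041, 19.728771209716797), 76.24616241455078) mean [463.12671716 -51.62575115  93.60750214]
white 95 z 93.36457916710111 rect ((482.82208251953125, 36.21780014038086), (20.253150939941406, 19.790451049804688), 77.7431411743164) mean [482.54246007  35.8645464   93.07572081]
stand 1261 z 20.729358240870965 rect ((473.3126525878906, -7.5502471923828125), (149.9756622314453, 51.71656036376953), 77.42436218261719) mean [472.59154611  -9.17185197  20.77043672]
holdertop 639 z 60.31823227114867 rect ((374.59454345703125, -328.97796630859375), (56.269744873046875, 56.815155029296875), 14.953561782836914) mean [ 374.73060398 -328.47111818   59.96762221]
holderbase 949 z 8.659137551086204 rect ((375.70465087890625, -329.8670349121094), (104.24573516845703, 94.4216079711914), 14.39908218383789) mean [ 376.25608248 -320.69853523    9.11538428]
timer 803 z 18.98001978206082 rect ((370.3487854003906, 167.51791381835938), (56.649620056152344, 73.55609130859375), 1.4136649370193481) mean [370.38311302 166.1704090
[... 225 characters left out ...]
1
near stand [[2, 4, 145, 149, 140, 1, 10, 8, 5, 105, 109], [1, -2, 125, 133, 107, 13, 26, 9, 6, 25, 33], [5, 5, 2, 33, 19, 3, 27, 33, 64, 65, 63], [1, 2, 3, 1, 1, 42, 3, 3, 2, 1, 2], [37, -1, 0, -2, 1, 37, 45, 1060, 2, 1, 1], [35, -1, 2, -2, -1, 0, 3, 1060, 0, 1, -1], [9, 1, 2, 0, 0, -1, -1, 0, 2, 4, -3]]
near holder [[70, 145, 155, 165, 174, 175, 173, 159, 139], [1, 77, 136, 145, 148, 149, 142, 0, 0], [1, 46, 73, 1, -2, 2, 3, 3, -3], [-2, 0, -3, 3, 4, 0, -1, -1, 3], [4, 3, -3, -3, -2, 2, 3, 0, 2], [0, 0, 0, 6, 7, 8, 1, -1, 10], [3, -2, 8, 9, 59, 60, -1, 3, -2], [0, 0, 7, 33, 59, 52, 36, 1, 3], [-2, 0, 1, 10, 61, 60, 1060, 1, -2], [-2, 1, -1, 9, 8, 8, 0, 1, -4], [0, 2, 2, 3, 2, 1, 0, 3, 0]]
```

View pics/crop1.png

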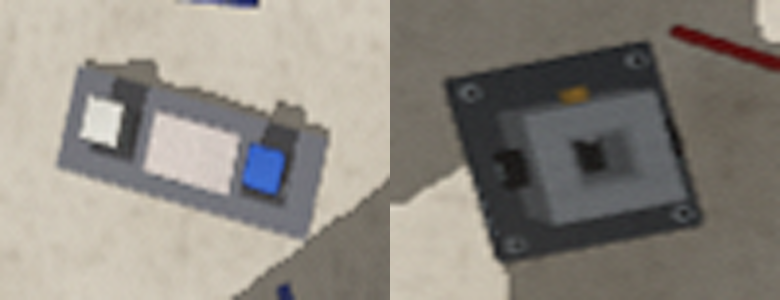

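The crop shows square bore and block concentric, near (605,155), with the blue cap centred at (265,168). Heights and sizes agree with what is given: cap top at 93, stand at 20.7, block at 60.3 and 56 mm wide. Both targets are within reach. I'll start travelling.

```bash
cat > t.py <<'E'
import sys
from h import *
x,y,z,yaw=map(float,sys.argv[1:5]);s=r.get_state();p=s['ee_pos'];a=s['orientation'];R=cv2.Rodrigues(np.zeros(3))[0]
from scipy.spatial.transform import Rotation as Q
R=Q.from_euler('xyz',a).as_matrix()
sh=R.T@(np.array([x,y,z])-p);dy=(yaw-np.degrees(a[2])+180)%360-180
print('clock',s['clock'],'pos',p.round(2),'rpy',np.degrees(a).round(2),'shift/150',(sh/150).round(4),'turn/45',round(-dy/45,4),'F',s['ft_force'].round(2),'T',s['ft_torque'].round(3),'op',s['opening'])
E
echo ok
```

```text
ok
```

Request:
{"api": "servo_tool", "payload": {
  "moves": "0.2 -0.22 0 0; 0.4 -0.44 0 0; 0.6 -0.66 0 0; 0.8 -0.88 0 0; 0.9 -1 0 0; 0.9 -1 0 0",
  "fingers": 1,
  "newtons": 40
}}

```text
clock: 0.6
ee_pos: [273.9, -434.4, 192.1]
orientation: [-3.138, -0.0, 0.293]
ft_force: [0.3, -2.1, -0.6]
opening: 1.001
gripper_force: 0.0
```

Request:
{"api": "servo_tool", "payload": {
  "moves": "0.2 -0.22 0 0; 0.4 -0.44 0 0; 0.6 -0.66 0 0; 0.8 -0.88 0 0; 0.9 -1 0 0; 0.9 -1 0 0"
}}

```text
clock: 1.1
ee_pos: [360.1, -252.9, 192.2]
orientation: [-3.14, -0.0, 0.294]
ft_force: [-1.0, -0.9, -0.2]
opening: 1.003
gripper_force: 0.0
```

Request:
{"api": "servo_tool", "payload": {
  "moves": "0.2 -0.22 0 0.1; 0.4 -0.44 0 0.25; 0.6 -0.66 0 0.4; 0.8 -0.88 0 0.55; 0.9 -1 0 0.66; 0.9 -1 0 0.66; 0.9 -1 0 0.66; 0.9 -1 0 0.66"
}}

```text
clock: 1.77
ee_pos: [445.6, -74.6, 192.2]
orientation: [3.142, 0.0, -0.225]
ft_force: [-0.7, -0.4, -0.0]
opening: 0.996
gripper_force: 0.0
```

```bash
python3 t.py 463.2 -51.6 110 -13
```

```text
clock 1.7667 pos [445.59 -74.62 192.21] rpy [ 1.7999e+02  2.0000e-02 -1.2860e+01] shift/150 [ 0.0805 -0.1758  0.5481] turn/45 0.003 F [-0.74 -0.42 -0.05] T [ 0.01  -0.009 -0.018] op 0.9961009421207503
```

Request:
{"api": "servo_tool", "payload": {
  "moves": "0.04 -0.088 0 0; 0.08 -0.176 0.1 0; 0.08 -0.176 0.3 0; 0.08 -0.176 0.45 0; 0.08 -0.176 0.6 0; 0.08 -0.176 0.7 0; 0.08 -0.176 0.8 0; 0.08 -0.176 0.855 0; 0.08 -0.176 0.855 0; 0.08 -0.176 0.855 0"
}}

```text
clock: 2.6
ee_pos: [462.7, -53.1, 64.2]
orientation: [3.142, 0.001, -0.228]
ft_force: [0.0, 0.7, -0.1]
opening: 1.002
gripper_force: 0.0
```

```bash
python3 t.py 463.2 -51.6 64 -13; python3 - <<'E'
from h import *
im,d=grab('side');cv2.imwrite('pics/s1.png',cv2.resize(im[120:280,190:400,::-1],None,fx=3.5,fy=3.5))
E
```

```text
clock 2.6 pos [462.74 -53.09  64.2 ] rpy [ 1.800e+02  4.000e-02 -1.307e+01] shift/150 [ 0.0007 -0.0103  0.0013] turn/45 -0.0015 F [ 0.01  0.65 -0.05] T [-0.034  0.002 -0.032] op 1.0015478052388964
```

View pics/s1.png

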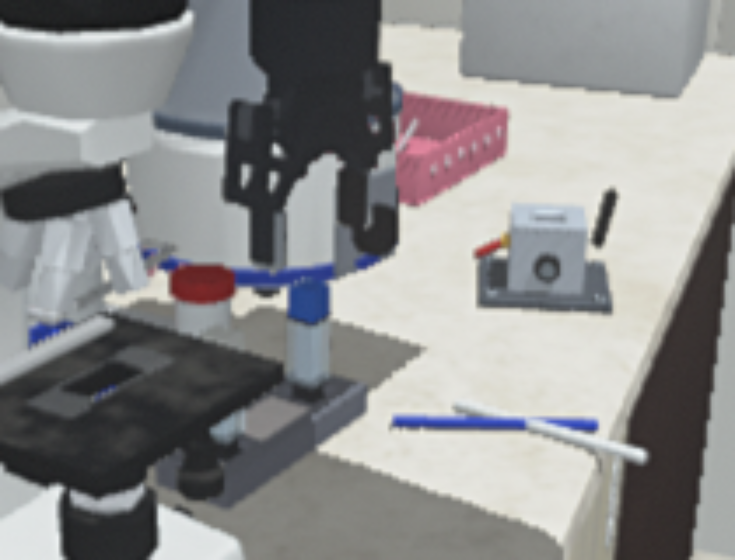

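The fingers straddle the blue cap: tips at about (265,262) and (380,250), cap top at (309,285). They look high, so I'll check the expected tip projections.

```bash
python3 - <<'E'
from h import *
p=r.camera_params('side');K=np.array([[p['fx'],0,p['cx']],[0,p['fy'],p['cy']],[0,0,1]])
c=np.array([462.7,-53.1]);u=np.array([-.226,-.974])
P=[[*(c+s*50*u),77] for s in(-1,1)]+[[463.2,-51.6,93],[462.7,-53.1,64]]
q=cv2.projectPoints(np.array(P,float),np.array(p['rvec'],float),np.array(p['tvec'],float),K,None)[0][:,0]
print((q-[190,120])*3.5)
im,d=grab('side');W=world('side',d);m=(W[...,2]>40)&(W[...,2]<130)&(abs(W[...,0]-463)<40)&(abs(W[...,1]+52)<75)&(im.max(-1)<110)
for s in(-1,1):
  Q=W[m&(((W[...,:2]-c)@u)*s>25)];print(s,len(Q),np.percentile(Q[:,2],[0,1,5]),Q.mean(0))
bl=(im[...,2]>120)&(im[...,0]<90)&(abs(W[...,0]-463)<25)&(abs(W[...,1]+52)<25);print(bl.sum(),W[bl].mean(0),W[bl][:,2].min(),W[bl][:,2].max())
E
```

```text
[[266.19973918 333.14572202]
 [356.96658118 282.41043666]
 [312.17099951 283.52291152]
 [313.16632635 325.94961081]]
-1 20 [121.18502502 121.39740655 122.24693266] [4.76396302e+02 1.27567090e-01 1.26768868e+02]
1 40 [119.10887058 119.17964257 119.35480607] [455.12997375 -94.18164602 124.38957313]
117 [462.88553868 -43.35049584  86.90739247] 74.9658340882666 95.9774809266187
```

```bash
python3 - <<'E'
from h import *
im,d=grab('side');W=world('side',d)
print(r.get_state()['ee_pos'],r.get_state()['clock'])
c=np.array([462.7,-53.1]);u=np.array([-.226,-.974])
L=(W[...,:2]-c)@u;X=(W[...,:2]-c)@np.array([.974,-.226])
for s in(-1,1):
  m=(L*s>20)&(L*s<75)&(abs(X)<25)&(W[...,2]>30)&(W[...,2]<200)&(d>0);Q=W[m]
  v,uu=np.nonzero(m);i=np.argsort(-v)[:8];print(s,m.sum());print(np.c_[(uu[i]-190)*3.5,(v[i]-120)*3.5,Q[i].round(),(L[m])[i].round(),im[m][i]])
E
```

```text
[463.6329007  -52.7989531   64.98776955] 2.75
-1 587
[[276.5 266.  467.   -2.  122.  -51.  109.  116.  122. ]
 [273.  266.  469.   -3.  121.  -50.  116.  121.  125. ]
 [269.5 266.  471.   -2.  121.  -51.  114.  121.  124. ]
 [266.  266.  473.   -3.  121.  -52.  112.  118.  122. ]
 [262.5 266.  477.   -5.  119.  -50.  122.  128.  131. ]
 [259.  266.  479.   -5.  119.  -51.  138.  144.  149. ]
 [266.  262.5 474.   -5.  122.  -50.   86.   90.   94. ]
 [259.  262.5 478.   -3.  122.  -52.  102.  108.  112. ]]
1 381
[[360.5 224.  447.  -93.  121.   42.  104.  103.   99. ]
 [357.  224.  449.  -92.  121.   41.   55.   53.   53. ]
 [353.5 224.  451.  -92.  120.   40.   54.   54.   55. ]
 [350.  224.  454.  -93.  119.   41.   76.   75.   74. ]
 [346.5 224.  457.  -94.  119.   41.   82.   83.   85. ]
 [364.  220.5 445.  -93.  123.   43.   84.   89.   92. ]
 [360.5 220.5 447.  -92.  123.   42.   56.   56.   57. ]
 [357.  220.5 450.  -94.  122.   43.   45.   44.   45. ]]
```

The depth puts the finger tips at z≈120, not the ~77 I expected. Closing is safe either way, because it either grips the cap or shows that the tips are above it.

Request:
{"api": "servo_tool", "payload": {
  "moves": "0 -0.005 0 0; 0 -0.005 0 0; 0 -0.005 0 0; 0 -0.005 0 0; 0 -0.005 0 0; 0 -0.005 0 0; 0 -0.005 0 0; 0 -0.005 0 0; 0 -0.005 0 0",
  "fingers": -0.6,
  "newtons": 30
}}

```text
clock: 3.5
ee_pos: [463.2, -51.7, 64.1]
orientation: [-3.142, 0.0, -0.228]
ft_force: [0.1, -0.1, -0.1]
opening: 0.199
gripper_force: 0.0
```

```bash
python3 - <<'E'
from h import *
im,d=grab('side');W=world('side',d);s=r.get_state();print(s['qpos'],s['ee_pos'],s['opening'])
a=im[120:280,190:400,::-1];t,dt=grab('top')
b=t[150:260,200:340,::-1]
cv2.imwrite('pics/s2.png',np.hstack([cv2.resize(a,(400,305)),cv2.resize(b,(388,305))]))
E
```

```text
[-1.76296069e-01  4.21646242e-01  2.12896082e+00  2.00200124e-05
  5.90990312e-01  1.62206811e+00] [463.18226398 -51.73214601  64.13071142] 0.2045360261630712
```

View pics/s2.png

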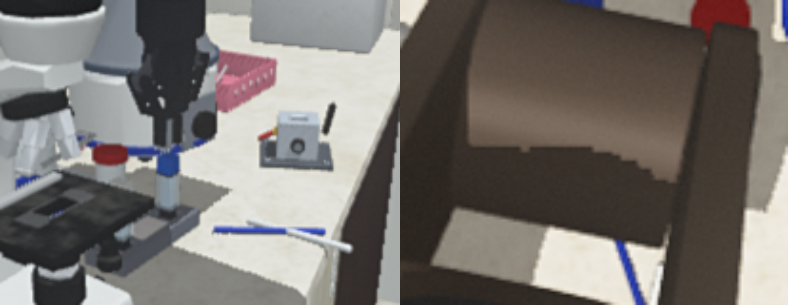

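The fingers closed to 17 mm without touching anything, with their tips at about (168,150), just above the cap. The reported TCP z is therefore wrong by a constant, which I'll measure.

```bash
python3 - <<'E'
from h import *
c=np.array([463.2,-51.7]);u=np.array([-.226,-.974])
for k in range(2):
  im,d=grab('side');W=world('side',d)
  L=(W[...,:2]-c)@u;X=(W[...,:2]-c)@np.array([.974,-.226])
  blue=(im[...,2].astype(int)-im[...,0]>50)
  m=(abs(L)<45)&(abs(X)<22)&(W[...,2]>60)&(W[...,2]<135)&(d>0)
  print('fingers');v,uu=np.nonzero(m&~blue&(W[...,2]>97))
  for row in range(v.max()-3,v.max()+1):
    q=m&~blue;q[:row]=0;q[row+1:]=0;print(row,W[q].mean(0).round(1),q.sum(),L[q].round(),W[q][:,2].round())
  Q=W[m&blue];print('cap',Q[:,2].min(),np.percentile(Q[:,2],97),Q.mean(0))
  g=m&~blue&(W[...,2]>100);print('X of fingers',X[g].min(),X[g].max(),'L',L[g].min(),L[g].max())
E
```

```text
fingers
195 [463.7 -38.  111.6] 14 [-21. -22. -22. -20. -22. -25. -19. -17. -18. -14.  -8.   6.   9.   6.] [111. 112. 113. 113. 114. 116. 114. 113. 115. 113. 111. 105. 105. 107.]
196 [465.3 -34.9 110.3] 10 [-15. -15. -18. -23. -22. -20. -16. -17. -14.  -9.] [107. 107. 109. 112. 112. 112. 111. 112. 111. 109.]
197 [466.7 -35.6 107.5] 9 [-15. -19. -17. -15. -16. -19. -17. -16. -14.] [105. 107. 106. 106. 107. 109. 109. 109. 109.]
198 [464.4 -35.6 105.6] 5 [-16. -16. -17. -16. -14.] [104. 105. 106. 106. 106.]
cap 73.90689973101313 95.20935604552338 [462.98119351 -43.18130227  86.20291133]
X of fingers -10.449756353158927 10.966767938414568 L -26.632592699637424 13.791311572005535
fingers
195 [463.8 -38.1 111.6] 14 [-21. -22. -22. -23. -22. -24. -19. -16. -18. -13. -11.   7.  10.   7.] [111. 112. 113. 114. 114. 115. 114. 113. 115. 113. 112. 105. 105. 106.]
196 [465.3 -34.9 110.2] 10 [-15. -16. -16. -20. -24. -19. -17. -18. -14. -11.] [107. 108. 108. 111. 113. 111. 111. 112. 111. 110.]
197 [467.1 -36.5 107.1] 9 [-16. -16. -17. -17. -15. -15. -17. -17. -12.] [105. 106. 106. 107. 107. 107. 109. 110. 108.]
198 [464.2 -35.  105.9] 5 [-18. -17. -15. -17. -16.] [105. 106. 105. 106. 107.]
cap 73.54446882001092 94.9940884215367 [462.97213131 -43.15442123  86.21717678]
X of fingers -10.37798727465878 11.241799895058389 L -26.509365252736103 14.593602963288777
```

The tips sit at z≈104–105 against a reported 64, so the readout is about 40 mm low in z, while xy agrees. I'll open, go down about 38 mm and check.

Request:
{"api": "servo_tool", "payload": {
  "moves": "0 0 0 0; 0 0 0 0; 0 0 0 0; 0 0 0 0; 0 0 0 0; 0 0 0 0; 0 0 0 0",
  "fingers": 0.6
}}

```text
clock: 4.28
ee_pos: [463.2, -51.7, 64.1]
orientation: [-3.142, 0.0, -0.228]
ft_force: [-0.5, -0.6, -0.1]
opening: 0.8
gripper_force: 0.0
```

Request:
{"api": "servo_tool", "payload": {
  "moves": "0 0 0.05 0; 0 0 0.1 0; 0 0 0.15 0; 0 0 0.2 0; 0 0 0.25 0; 0 0 0.25 0; 0 0 0.25 0"
}}

```text
clock: 4.87
ee_pos: [462.6, -51.6, 26.0]
orientation: [3.142, 0.001, -0.228]
ft_force: [-0.3, 0.1, 0.4]
opening: 0.802
gripper_force: 0.0
```

```bash
python3 t.py 463.2 -51.6 64 -13; python3 - <<'E'
from h import *
c=np.array([463.2,-51.7]);u=np.array([-.226,-.974])
im,d=grab('side');W=world('side',d);cv2.imwrite('pics/s3.png',cv2.resize(im[150:250,230:350,::-1],None,fx=5,fy=5))
L=(W[...,:2]-c)@u;X=(W[...,:2]-c)@np.array([.974,-.226])
for s in(-1,1):
  m=(L*s>20)&(L*s<75)&(abs(X)<14)&(W[...,2]>40)&(W[...,2]<140)&(d>0);print(s,np.sort(W[m][:,2])[:12].round(),X[m].min(),X[m].max())
E
```

```text
clock 4.8667 pos [462.63 -51.62  25.99] rpy [ 1.800e+02  8.000e-02 -1.304e+01] shift/150 [ 0.0033 -0.001  -0.2534] turn/45 -0.0009 F [-0.26  0.08  0.42] T [ 0.019 -0.008  0.044] op 0.8024239847394392
-1 [74. 74. 74. 74. 76. 76. 76. 77. 77. 77. 77. 77.] -13.26891918448403 13.955821216953735
1 [74. 74. 75. 75. 75. 76. 76. 77. 77. 77. 78. 78.] -13.738908650396901 13.13043474929446
```

View pics/s3.png

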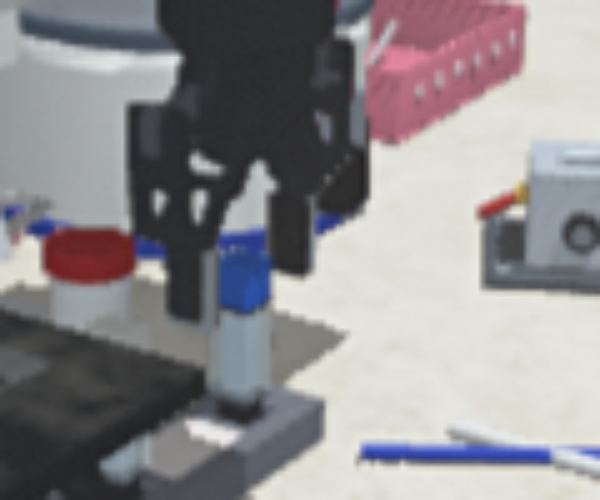

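The fingers now straddle the blue cap, with tips at z≈74 while open and the cap at (243,275). That is a good grip height, so I'll close.

Request:
{"api": "servo_tool", "payload": {
  "moves": "0 0 0 0; 0 0 0 0; 0 0 0 0; 0 0 0 0; 0 0 0 0; 0 0 0 0; 0 0 0 0; 0 0 0 0; 0 0 0 0; 0 0 0 0",
  "fingers": -1,
  "newtons": 60
}}

```text
clock: 5.75
ee_pos: [463.4, -51.8, 26.9]
orientation: [-3.142, -0.001, -0.228]
ft_force: [-0.7, -0.2, 6.6]
opening: 0.225
gripper_force: 58.9
```

```bash
python3 t.py 463.2 -51.6 64 -13
```

```text
clock 5.75 pos [463.44 -51.79  26.94] rpy [-1.800e+02 -3.000e-02 -1.304e+01] shift/150 [-0.0017 -0.0009 -0.2471] turn/45 -0.0009 F [-0.71 -0.16  6.61] T [-0.033  0.147 -0.02 ] op 0.22471674122386925
```

Request:
{"api": "servo_tool", "payload": {
  "moves": "0 0 -0.05 0; 0 0 -0.15 0; 0 0 -0.27 0; 0 0 -0.4 0; 0 0 -0.53 0; 0 0 -0.6 0; 0 0 -0.6 0; 0 0 -0.6 0"
}}

```text
clock: 6.42
ee_pos: [463.5, -51.8, 117.2]
orientation: [-3.141, -0.001, -0.228]
ft_force: [-1.3, 0.6, -1.3]
opening: 0.222
gripper_force: 58.8
```

```bash
python3 t.py 374.8 -329.2 117 14.8
```

```text
clock 6.4167 pos [463.5  -51.76 117.19] rpy [-1.7999e+02 -8.0000e-02 -1.3040e+01] shift/150 [-1.5890e-01  1.9353e+00  8.0000e-04] turn/45 -0.6186 F [-1.26  0.62 -1.32] T [-0.006  0.026  0.026] op 0.22180766197554452
```

Request:
{"api": "servo_tool", "payload": {
  "moves": "-0.01 0.1 0 0; -0.03 0.3 0 0; -0.05 0.55 0 0; -0.08 0.8 0 0; -0.08 0.95 0 0; -0.08 0.95 0 0"
}}

```text
clock: 6.92
ee_pos: [418.0, -191.0, 115.7]
orientation: [3.141, 0.001, -0.23]
ft_force: [0.6, 1.0, -1.0]
opening: 0.219
gripper_force: 59.0
```

Request:
{"api": "servo_tool", "payload": {
  "moves": "-0.01 0.1 0 -0.08; -0.03 0.3 0 -0.2; -0.05 0.55 0 -0.32; -0.08 0.8 0 -0.45; -0.08 0.94 0 -0.58; -0.08 0.985 0 -0.62; -0.08 0.985 0 -0.62; -0.08 0.985 0 -0.62; -0.08 0.985 0 -0.62"
}}

```text
clock: 7.67
ee_pos: [374.1, -327.8, 116.0]
orientation: [-3.14, 0.001, 0.258]
ft_force: [0.0, -0.0, -0.5]
opening: 0.22
gripper_force: 58.9
```

```bash
python3 t.py 374.8 -329.2 117 14.8;  python3 - <<'E'
from h import *
im,d=grab('side');W=world('side',d);np.savez('s4.npz',im=im,d=d);cv2.imwrite('pics/s4.png',cv2.resize(im[100:220,285:405,::-1],None,fx=5,fy=5))
E
```

```text
clock 7.6667 pos [ 374.09 -327.79  116.02] rpy [-1.7992e+02  4.0000e-02  1.4790e+01] shift/150 [ 0.0021  0.0103 -0.0065] turn/45 -0.0002 F [ 0.   -0.03 -0.52] T [-0.034  0.029  0.021] op 0.2202725054659671
```

View pics/s4.png

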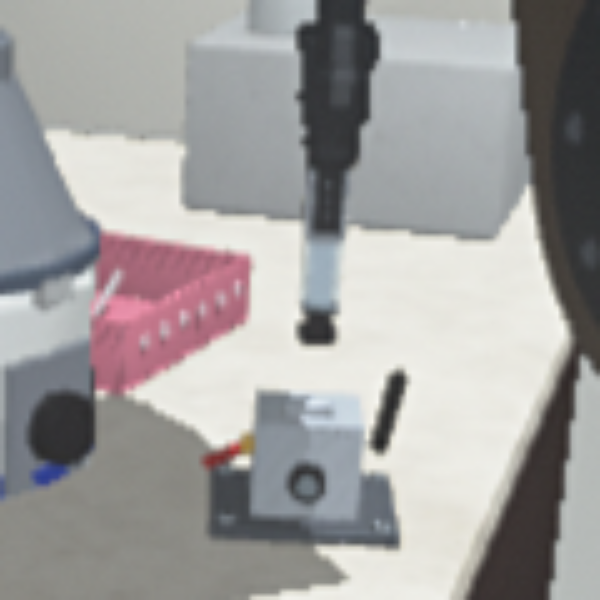

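The cell hangs straight, foot at (317,330) above the bore at (310,408). I'll correct xy and come down to just above the mouth.

Request:
{"api": "servo_tool", "payload": {
  "moves": "0.002 0.01 0.03 0; 0.002 0.01 0.08 0; 0.002 0.01 0.13 0; 0.002 0.01 0.18 0; 0.002 0.01 0.21 0; 0.002 0.01 0.22 0; 0.002 0.01 0.22 0; 0.002 0.01 0.22 0"
}}

```text
clock: 8.38
ee_pos: [375.0, -330.5, 83.6]
orientation: [-3.141, 0.0, 0.259]
ft_force: [-0.1, -0.4, 0.1]
opening: 0.222
gripper_force: 58.9
```

```bash
python3 t.py 374.8 -329.2 79 14.8;  python3 - <<'E'
from h import *
fs=[grab('side') for _ in range(3)];im=fs[0][0];d=np.median([f[1] for f in fs],0);W=world('side',d)
cv2.imwrite('pics/s5.png',cv2.resize(im[130:220,310:400,::-1],None,fx=6,fy=6))
a=np.radians(14.8);e1=np.array([np.cos(a),np.sin(a)]);e2=np.array([-np.sin(a),np.cos(a)])
c=np.array([374.8,-329.2]);A=(W[...,:2]-c)@e1;B=(W[...,:2]-c)@e2
def rep(n,lo,hi,k):
    m=(abs(A)<k)&(abs(B)<k)&(W[...,2]>lo)&(W[...,2]<hi)&(d>0)
    print(n,m.sum(),'A',np.percentile(A[m],[2,50,98]).round(1),'B',np.percentile(B[m],[2,10,50,90]).round(1),'z',W[m][:,2].min())
rep('cell',66,112,20);rep('block',25,57,32)
for v in range(168,196,2):
    print(v,[f'{A[v,u]:.0f}/{B[v,u]:.0f}/{W[v,u,2]:.0f}' for u in range(328,368,3)])
E
```

```text
clock 8.3833 pos [ 374.97 -330.49   83.6 ] rpy [-1.7999e+02  1.0000e-02  1.4860e+01] shift/150 [ 0.0011 -0.0086  0.0307] turn/45 0.0013 F [-0.07 -0.36  0.08] T [ 0.01  -0.059  0.02 ] op 0.22249000160984664
cell 123 A [-6.7  2.7 12.5] B [-2.7  4.7  8.  10.6] z 69.31277409542942
block 225 A [-23.6   5.7  31.3] B [-9.9 26.7 28.8 30.6] z 25.147598596162947
168 ['50/-297/2', '40/-303/1', '30/-300/2', '20/-302/2', '10/-304/2', '-0/-306/2', '7/8/100', '-1/11/101', '-30/-306/3', '-41/-311/2', '-51/-313/2', '-61/-313/3', '-71/-315/3', '-81/-319/2']
170 ['50/-277/2', '40/-277/2', '30/-279/2', '20/-279/2', '10/-283/2', '0/-287/1', '6/9/95', '-1/8/95', '-30/-289/2', '-39/-288/3', '-50/-293/1', '-59/-291/3', '-69/-290/3', '-80/-298/1']
172 ['50/-253/2', '40/-254/3', '30/-256/3', '21/-259/2', '11/-258/3', '1/-262/2', '6/8/89', '-2/10/90', '-28/-265/2', '-38/-264/3', '-48/-271/2', '-58/-268/3', '-68/-272/2', '-77/-270/3']
174 ['50/-231/3', '40/-235/2', '30/-238/2', '21/-237/2', '11/-239/2', '2/-238/3', '6/7/83', '-2/5/83', '-28/-245/2', '-37/-246/2', '-47/-247/2', '-56/-247/3', '-62/-205/17', '-76/
[... 1152 characters left out ...]
'41/-79/11', '34/7/42', '27/29/51', '19/28/51', '12/28/51', '4/30/52', '-4/29/52', '-12/29/53', '-19/29/53', '-40/-117/1', '-47/-98/8', '-57/-118/2', '-66/-119/2']
190 ['49/-63/10', '40/-73/7', '34/4/36', '27/29/45', '19/31/46', '11/29/46', '4/30/47', '-4/31/47', '-12/29/47', '-20/30/48', '-38/-96/3', '-47/-95/3', '-56/-96/3', '-65/-100/2']
192 ['49/-62/4', '40/-69/2', '32/-69/3', '27/29/39', '19/27/39', '11/31/41', '3/31/41', '-5/29/41', '-12/31/43', '-20/30/42', '-38/-82/2', '-46/-79/3', '-55/-84/2', '-64/-86/1']
194 ['49/-32/9', '41/-32/10', '32/-34/9', '26/26/33', '18/31/35', '11/36/38', '3/37/38', '-5/34/38', '-13/28/36', '-21/27/36', '-34/-37/12', '-45/-66/2', '-54/-67/2', '-62/-66/3']
```

View pics/s5.png

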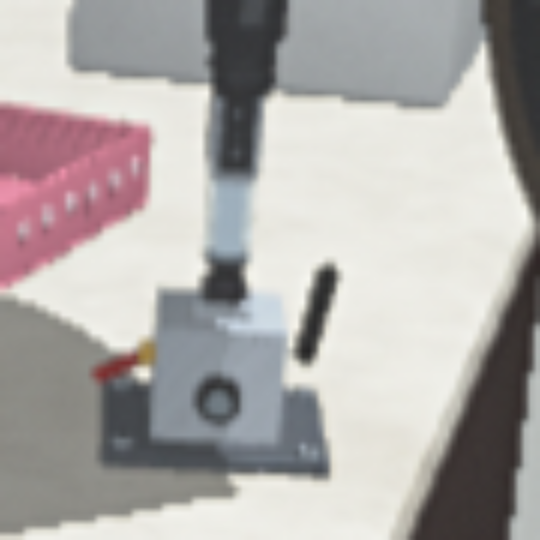

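The foot at (222,278) sits just above the mouth. By depth the cell is about 1–3 mm too far to −y of the holder, so I'll shift that and descend slowly.

Request:
{"api": "servo_tool", "payload": {
  "moves": "0 -0.007 0 0; 0.001 -0.014 0 0; 0.001 -0.014 0.01 0; 0.001 -0.014 0.02 0; 0.001 -0.014 0.03 0; 0.001 -0.014 0.04 0; 0.001 -0.014 0.04 0; 0.001 -0.014 0.04 0"
}}

```text
clock: 9.2
ee_pos: [374.5, -328.3, 77.5]
orientation: [-3.141, 0.0, 0.259]
ft_force: [-0.4, -0.1, -1.0]
opening: 0.222
gripper_force: 58.9
```

```bash
python3 t.py 374.8 -329.2 79 14.8
```

```text
clock 9.2 pos [ 374.52 -328.35   77.5 ] rpy [-1.7998e+02  1.0000e-02  1.4860e+01] shift/150 [ 0.0004  0.006  -0.01  ] turn/45 0.0013 F [-0.39 -0.07 -0.99] T [ 0.019 -0.03   0.024] op 0.22188661112600444
```

Request:
{"api": "servo_tool", "payload": {
  "moves": "0 0 0.007 0; 0 0 0.014 0; 0 0 0.02 0; 0 0 0.02 0"
}}

```text
clock: 9.53
ee_pos: [374.6, -328.4, 74.5]
orientation: [-3.142, -0.0, 0.259]
ft_force: [0.9, -0.5, -0.6]
opening: 0.217
gripper_force: 58.9
```

Request:
{"api": "servo_tool", "payload": {
  "moves": "0 0 0.007 0; 0 0 0.014 0; 0 0 0.02 0; 0 0 0.02 0"
}}

```text
clock: 9.87
ee_pos: [374.6, -328.3, 71.5]
orientation: [-3.141, 0.0, 0.259]
ft_force: [0.2, 0.6, -1.6]
opening: 0.223
gripper_force: 58.9
```

Request:
{"api": "servo_tool", "payload": {
  "moves": "0 0 0.007 0; 0 0 0.014 0; 0 0 0.02 0; 0 0 0.02 0; 0 0 0.02 0"
}}

```text
clock: 10.28
ee_pos: [374.6, -328.4, 68.6]
orientation: [-3.142, -0.0, 0.259]
ft_force: [0.9, 0.4, -0.7]
opening: 0.223
gripper_force: 58.9
```

Request:
{"api": "servo_tool", "payload": {
  "moves": "0 0 0.007 0; 0 0 0.014 0; 0 0 0.02 0; 0 0 0.02 0; 0 0 0.02 0"
}}

```text
clock: 10.7
ee_pos: [374.6, -328.3, 65.6]
orientation: [-3.141, 0.0, 0.259]
ft_force: [0.8, 0.9, -1.4]
opening: 0.223
gripper_force: 58.9
```

Request:
{"api": "servo_tool", "payload": {
  "moves": "0 0 0.007 0; 0 0 0.014 0; 0 0 0.02 0; 0 0 0.02 0; 0 0 0.02 0"
}}

```text
clock: 11.12
ee_pos: [374.6, -328.4, 62.7]
orientation: [-3.142, 0.0, 0.259]
ft_force: [-0.3, 0.3, 1.3]
opening: 0.219
gripper_force: 59.3
```

```bash
python3 t.py 374.8 -329.2 79 14.8
```

```text
clock 11.1167 pos [ 374.57 -328.42   62.65] rpy [-180.      0.     14.86] shift/150 [ 1.00e-04  5.40e-03 -1.09e-01] turn/45 0.0013 F [-0.3   0.3   1.28] T [ 0.054 -0.116 -0.034] op 0.21880104507517467
```

Request:
{"api": "servo_tool", "payload": {
  "moves": "0 0 0.005 0; 0 0 0.01 0; 0 0 0.013 0; 0 0 0.013 0; 0 0 0.013 0"
}}

```text
clock: 11.53
ee_pos: [374.7, -328.6, 60.9]
orientation: [3.141, -0.0, 0.259]
ft_force: [-1.3, -0.2, 4.4]
opening: 0.221
gripper_force: 59.7
```

Request:
{"api": "servo_tool", "payload": {
  "moves": "0 0 0.005 0; 0 0 0.01 0; 0 0 0.013 0; 0 0 0.013 0; 0 0 0.013 0"
}}

```text
clock: 11.95
ee_pos: [374.7, -328.5, 58.8]
orientation: [3.141, -0.0, 0.259]
ft_force: [-0.1, -0.8, 0.9]
opening: 0.223
gripper_force: 59.3
```

Request:
{"api": "servo_tool", "payload": {
  "moves": "0 0 0.005 0; 0 0 0.01 0; 0 0 0.013 0; 0 0 0.013 0; 0 0 0.013 0"
}}

```text
clock: 12.37
ee_pos: [374.6, -328.3, 56.7]
orientation: [-3.141, 0.0, 0.259]
ft_force: [0.1, -0.8, -0.4]
opening: 0.223
gripper_force: 59.1
```

Request:
{"api": "servo_tool", "payload": {
  "moves": "0 0 0.005 0; 0 0 0.01 0; 0 0 0.01 0; 0 0 0.01 0"
}}

```text
clock: 12.7
ee_pos: [374.6, -328.3, 55.2]
orientation: [-3.141, 0.0, 0.259]
ft_force: [0.3, -0.6, -1.4]
opening: 0.221
gripper_force: 59.0
```

Request:
{"api": "servo_tool", "payload": {
  "moves": "0 0 0.005 0; 0 0 0.01 0; 0 0 0.01 0; 0 0 0.01 0"
}}

```text
clock: 13.03
ee_pos: [374.5, -328.3, 53.7]
orientation: [-3.141, 0.0, 0.259]
ft_force: [1.1, -0.3, -2.8]
opening: 0.222
gripper_force: 58.8
```

Request:
{"api": "servo_tool", "payload": {
  "moves": "0 0 0.005 0; 0 0 0.01 0; 0 0 0.01 0; 0 0 0.01 0"
}}

```text
clock: 13.37
ee_pos: [374.5, -328.3, 52.1]
orientation: [-3.141, 0.0, 0.259]
ft_force: [1.8, -0.1, -5.6]
opening: 0.222
gripper_force: 58.6
```

Now the ball is pulling the cell down into the groove. I'll continue in small steps until the buffer pushes back.

Request:
{"api": "servo_tool", "payload": {
  "moves": "0 0 0.003 0; 0 0 0.006 0; 0 0 0.006 0; 0 0 0.006 0"
}}

```text
clock: 13.7
ee_pos: [374.5, -328.3, 51.3]
orientation: [-3.141, 0.0, 0.259]
ft_force: [1.8, 0.1, -6.2]
opening: 0.22
gripper_force: 58.6
```

Request:
{"api": "servo_tool", "payload": {
  "moves": "0 0 0.003 0; 0 0 0.006 0; 0 0 0.006 0; 0 0 0.006 0"
}}

```text
clock: 14.03
ee_pos: [374.6, -328.4, 50.6]
orientation: [3.142, -0.0, 0.259]
ft_force: [0.8, 1.0, 1.0]
opening: 0.223
gripper_force: 59.3
```

Request:
{"api": "servo_tool", "payload": {
  "moves": "0 0 0.003 0; 0 0 0.005 0; 0 0 0.005 0; 0 0 0.005 0"
}}

```text
clock: 14.37
ee_pos: [374.7, -328.5, 49.8]
orientation: [3.141, -0.0, 0.259]
ft_force: [0.4, 0.5, 1.3]
opening: 0.222
gripper_force: 59.3
```

Request:
{"api": "servo_tool", "payload": {
  "moves": "0 0 0.003 0; 0 0 0.005 0; 0 0 0.005 0; 0 0 0.005 0"
}}

```text
clock: 14.7
ee_pos: [374.6, -328.4, 49.0]
orientation: [3.142, -0.0, 0.259]
ft_force: [0.3, 0.1, 3.6]
opening: 0.219
gripper_force: 59.6
```

Request:
{"api": "servo_tool", "payload": {
  "moves": "0 0 0.003 0; 0 0 0.005 0; 0 0 0.005 0; 0 0 0.005 0"
}}

```text
clock: 15.03
ee_pos: [374.7, -328.5, 48.4]
orientation: [3.141, -0.0, 0.259]
ft_force: [-1.4, 0.5, 8.9]
opening: 0.224
gripper_force: 60.3
```

Request:
{"api": "servo_tool", "payload": {
  "moves": "0 0 0.002 0; 0 0 0.003 0; 0 0 0.003 0; 0 0 0.003 0"
}}

```text
clock: 15.37
ee_pos: [374.7, -328.5, 48.1]
orientation: [3.141, -0.0, 0.259]
ft_force: [-0.4, 1.1, 10.9]
opening: 0.222
gripper_force: 60.6
```

The force is rising about 7 N/mm, so the cell is on the buffer. I'll relax to near-zero force and then open.

Request:
{"api": "servo_tool", "payload": {
  "moves": "0 0 -0.003 0; 0 0 -0.006 0; 0 0 -0.006 0; 0 0 -0.006 0"
}}

```text
clock: 15.7
ee_pos: [374.6, -328.5, 48.8]
orientation: [3.141, -0.0, 0.259]
ft_force: [0.4, 1.4, 5.0]
opening: 0.222
gripper_force: 60.0
```

Request:
{"api": "servo_tool", "payload": {
  "moves": "0 0 0 0; 0 0 0 0; 0 0 0 0; 0 0 0 0; 0 0 0 0; 0 0 0 0; 0 0 0 0; 0 0 0 0",
  "fingers": 0.4
}}

```text
clock: 16.37
ee_pos: [374.6, -328.4, 48.7]
orientation: [-3.142, 0.0, 0.259]
ft_force: [-0.7, 0.4, -0.2]
opening: 0.7
gripper_force: 0.0
```

Request:
{"api": "servo_tool", "payload": {
  "moves": "0 0 -0.05 0; 0 0 -0.15 0; 0 0 -0.3 0; 0 0 -0.5 0; 0 0 -0.7 0; 0 0 -0.8 0; 0 0 -0.8 0; 0 0 -0.8 0"
}}

```text
clock: 17.03
ee_pos: [375.0, -328.8, 169.8]
orientation: [3.14, -0.001, 0.259]
ft_force: [0.4, -0.0, -1.1]
opening: 0.7
gripper_force: 0.0
```

```bash
python3 - <<'E'
from h import *
im,d=grab('side');W=world('side',d);print(r.get_state()['clock'])
cv2.imwrite('pics/s6.png',cv2.resize(im[130:220,300:400,::-1],None,fx=6,fy=6))
m=(im[...,2].astype(int)-im[...,0]>50)&(np.hypot(W[...,0]-374,W[...,1]+328)<25)&(W[...,2]>50)
print(m.sum(),W[m].mean(0),np.percentile(W[m][:,2],[0,3,97,100]))
E
```

```text
17.0833
68 [ 374.96770111 -318.4940123   109.47616742] [ 98.19254608  98.79221111 119.35938059 119.79613022]
```

View pics/s6.png

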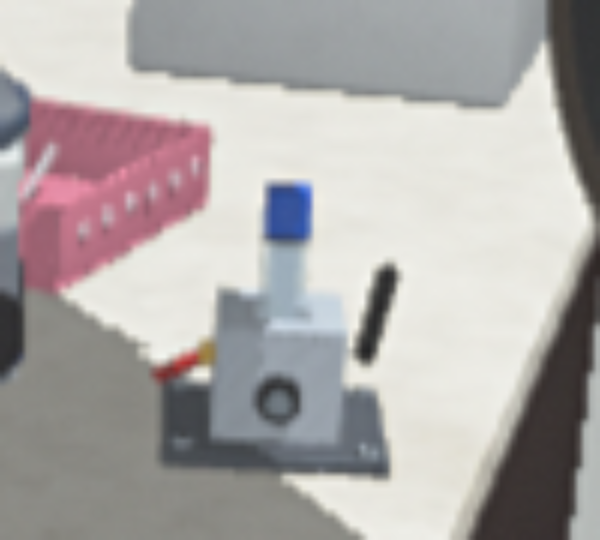

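The cell stands in the bore, blue cap at (288,212), top at about 117–118. I'll move the arm clear and check the protrusion with the top camera.

Request:
{"api": "servo_tool", "payload": {
  "moves": "-0.03 0.2 0 0; -0.08 0.45 0 0; -0.15 0.7 0 0; -0.2 0.9 0 0; -0.2 1 0 0; -0.2 1 0 0"
}}

```text
clock: 17.58
ee_pos: [383.8, -483.8, 166.9]
orientation: [-3.141, 0.001, 0.257]
ft_force: [-0.7, 1.2, -0.2]
opening: 0.701
gripper_force: 0.0
```

Request:
{"api": "servo_tool", "payload": {
  "moves": "-0.05 0.2 0 0; -0.15 0.45 0 0; -0.3 0.7 0 0; -0.4 0.9 0 0; -0.4 1 0 0; -0.4 1 0 0"
}}

```text
clock: 18.08
ee_pos: [363.7, -643.5, 166.6]
orientation: [-3.14, 0.0, 0.257]
ft_force: [-0.0, 0.8, 0.4]
opening: 0.702
gripper_force: 0.0
```

```bash
python3 - <<'E'
from h import *
z=np.load('top0.npz');W0=world('top',z['d'])
fs=[grab('top') for _ in range(6)];im=fs[0][0];d=np.mean([f[1] for f in fs],0);W=world('top',d)
c=(im[...,2].astype(int)-im[...,0]>50)&(np.hypot(W[...,0]-374.6,W[...,1]+328.4)<14)&(W[...,2]>100)
b=(abs(W[...,2]-60)<5)&(np.hypot(W[...,0]-374.6,W[...,1]+328.4)<35)
print('cap',c.sum(),W[c].mean(0),np.median(W[c][:,2]),'block',b.sum(),np.median(W[b][:,2]))
for n,(u0,u1,v0,v1),lo,hi in(('white',(215,248,180,215),80,105),('timer',(150,205,225,270),10,30),('cup',(305,330,143,170),40,60)):
    for w in(W0,W):
        q=w[v0:v1,u0:u1].reshape(-1,3);q=q[(q[:,2]>lo)&(q[:,2]<hi)];print(n,len(q),q.mean(0).round(1))
side=[grab('side') for _ in range(4)]
W=world('side',np.mean([f[1] for f in side],0));im=side[0][0]
m=(im[...,2].astype(int)-im[...,0]>50)&(np.hypot(W[...,0]-374,W[...,1]+328)<25)&(W[...,2]>50)
print('side',m.sum(),W[m].mean(0),np.percentile(W[m][:,2],[0,3,97,100]),r.get_state()['clock'],r.get_state()['ee_pos'])
E
```

```text
cap 100 [ 375.65751697 -326.82894313  115.45104538] 117.1058223053096 block 495 60.44113537313829
white 95 [482.5  35.9  93.1]
white 97 [482.8  35.6  93. ]
timer 817 [371.2 166.   18.8]
timer 792 [370.9 166.   18.8]
cup 383 [ 577.8 -142.    50.2]
cup 370 [ 577.5 -142.    50.1]
side 65 [ 375.24672036 -318.24267176  109.18958549] [ 97.77353793  98.11150397 118.69988253 119.16119304] 18.5833 [ 364.76743127 -640.98036708  169.00074878]
```

The cap stands 56.7 mm above the mouth, so the foot is 28.3 mm down. That matches the held position, and an unclicked cell would stand at least 2 mm higher. The white cell, timer and cup haven't moved.

```bash
python3 -c "
from workcell import r
print(r.hand_in())"
```

```text
the job is handed in; nothing more can be done
None
```

I've handed the job in: the blue cell is in the holder with its foot 28.3 mm below the mouth, and the push forces and final height both indicate that the ball clicked in, with the white cell, timer and cup unmoved.

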